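# Feel for the lamp switch under the shelf lip

### The job

Switch on the shelf lamp with the hook: bring its upturned tip in under the shelf's front lip and push the switch hidden there (you cannot see it, feel for it) up fully home from below. Then stand the hook upright on its cork mat again and let go, and leave the other things on the desk where they are.

Things in the scene. Friction and masses are not known exactly. Their poses are not given: they have to be found in the camera images.
- shelf: fixed desk shelf, light wood, dark front lip, 320 mm wide (its y), 200 deep (its x). Origin: table level under the lip's front face, mid-width; x to the rear, away from the robot; z up. Board 165 to 183 mm above the table. Lip 10 mm thick, hangs 20 mm below the board over the full width, to 145 mm. Side panels begin at x = 100 mm; before them the underside is bare but for the switch
- lip (a point): point on the board's underside, 35 mm behind the lip's front face, at mid-width; axes as the shelf's. The hidden lamp switch lies on the line through this point along the shelf's y axis, its centre anywhere within 60 mm either side of the point; where is not told, nor visible from above: it has to be felt for
- switch (a joint): lamp switch: orange, 26 x 26 mm, hangs 10 mm below the board's underside when off, is pushed straight up. Value in m: 0 off, 0.008 fully in (2 mm still proud). Resists with 3 to 4 N and stays where it is left (no spring); rigid if pushed sideways. As it goes in, an orange tell-tale pin rises out of a brass collar on the shelf's top
- hook_grip (a point): hook tool's grip point, on the axis of its upright dark wooden handle, 24 x 24 mm square; handle reaches 5 to 110 mm above the foot's underside, this point is 75 mm above it. Axes: z up along the handle, x along the foot towards the upturned tip. Foot: steel strip 40 mm wide, 5 thick, from 40 mm behind the handle's axis to 123 mm ahead. About 0.3 kg
- hook_tip (a point): the centre of the flat top of the hook's upturned tip: an upright round post with a black rubber end, 12 mm across, on the foot 115 mm ahead of the handle's axis; its top is 55 mm above the foot's underside. Axes as the hook's
- hook_foot (a point): the middle of the underside of the hook's foot, 41.5 mm ahead of the handle's axis
- pin (a point): top of the orange tell-tale pin, 14 mm across, on the shelf's top near the front at its right-hand end seen from the robot; it rises 16 mm as the switch goes fully in
- mat: the fixed cork mat on which the hook stands, 200 x 130 x 4 mm, long side along its x, lying to the left or right in front of the shelf. Origin: centre of its underside; z up
- stapler: bystander: a blue and black stapler, 130 x 34 mm, 54 mm high; origin at the centre of its underside
- card_tray: bystander: a green open tray of index cards, 110 x 160 mm, 58 mm high, standing on the table under the rear of the shelf; origin at the centre of its underside
- stamp_pad: bystander: a flat grey tin with steel lid, 75 x 105 mm, 19 mm high; origin at the centre of its underside
- mug: bystander: a blue mug, 80 mm across, 95 mm high; origin at the centre of its underside
- date_stamp: bystander: a turned dark wooden hand stamp, 38 mm across, 84 mm high; origin at the centre of its underside
- tape_dispenser: bystander: a grey tape dispenser, 150 x 55 mm, 77 mm high; origin at the centre of its underside
Things that resemble listed ones, but are neither listed nor needed, are in the scene too. Leave any pink or purple look-alike of the part that bears hook_grip alone.

How it is judged:
By the outcome, as a careful person would: the job done as asked, in the order asked, and still so for the second after the job is handed in, with the robot touching nothing.
It also fails if it takes over 54 s, if anything falls off the work surface, if the arm or the gripper's body presses on something with over 40 N, if the wrist force passes 120 N, or if a joint passes its speed limit or range.

### The arm

A 6-joint arm with a two-finger parallel gripper is mounted at the origin on the work surface. World frame = base frame: x ahead of the robot, y to its left, z up, the work surface at z = 0. Lengths are in m, angles in rad, forces in N, time in s.
With the tool pointing down it reaches from about 0.275 to 1 m from the base axis. Payload 8.4 kg.
Tool frame: the origin (TCP) lies between the finger pads; the fingertips stand 14 mm ahead of it and the grasp point (between the pads) lies 5 mm behind it (env.tip_reach is the distance from the TCP to the fingertips, in m); z points along the fingers, y is the line along which they close (so a half turn about z gives the same grasp; the last joint's range is limited). The gripper opens to 85 mm and grips with 20 to 120 N. Pads are 22 mm wide; open, the fingers measure 114 mm over their backs; the gripper's body (76 mm by 85 mm) begins 54 mm behind the grasp point. The pads swing forward as they close: fully open they stand 13 mm farther back than shut.
Start: joints at [-1.106, 0.353, 1.633, -0, 1.155, -0.002], TCP at [0.281, -0.558, 0.245] pointing down, gripper open.
Joint ranges: [-2.63, 2.63], [-0.92, 2.1], [0.06, 2.66], [-1.3, 4.44], [0, 2.69], [-3.02, 3.02]. Speed limits (rad/s): [2.22, 2.22, 2.79, 3.14, 3.14, 3.14].

### API

Orientations are given as a unit quaternion [x, y, z, w].
In Python, from station import env gives the robot as it stands.
- The arm moves only by the shell command python3 -m crank 'ROWS' [FORCE]. ROWS is JSON, a list of rows, each an object of numbers: "x", "y", "z": the shift along the world's x, y, z in units of 0.25 m (1.0 is 0.25 m); "ax", "ay", "az": the turn, a rotation vector about the world's x, y, z in units of 2 pi rad (1.0 is 2 pi rad); "jaw": the closure, from 0 (fully open) to 1 (shut). In form: [{"x": .., "y": .., "z": .., "ax": .., "ay": .., "az": .., "jaw": ..}, ...]. A call has 1 to 5 rows; each row shifts and turns the commanded pose from where the row before left it; what a row does not reach is not made up. A row lasts 1/12 s, in which the tool goes at most 41.7 mm and 7.16 degrees, less where a joint would pass 70% of its speed; a pose out of reach is approached as far as the arm can. A call with a number of a shift or a turn outside -1 to 1 is refused whole. A call with a gripper value outside its range is refused whole. The fingers move at their own pace and stop on an object; FORCE is the grip in N (left out, the last holds). Time passes only in rows, so rows that do not move let the fingers close. It gives the time, the measured TCP pose, the force, the opening and the grip force at its end, in the units of the state.
- env.get_state(): the state, without advancing time (a new reading comes with each control period).
- env.grab_frame(name): name is "side" or "top"; returns the picture (400x640x3 uint8, red, green, blue); there is no depth.
- env.camera_model(name): a dict with "K" (3x3 intrinsics, pixels), "dist_coeffs" ([k1, k2, p1, p2, k3] as OpenCV has them; the pictures are not rectified), "R" (3x3) and "t" (3): a world point X has camera coordinates R X + t. Camera axes: x right, y down, z forward; pixel columns grow to the right and rows downward; lengths in m; the calibration is good to about 2 mm. A picture is of the moment at which its call begins. camera_model takes no time and is no camera call.
- env.job_done(): hands the job in; it is judged then, once.
Trained networks look in the newest picture that a camera, given by its name, has taken for a name from the list of things; names that differ only in an ending like _2 or _b are one class to them, and where a whole thing is asked for, a point or a joint stands for the part that bears it (a point fixed in the world has none). Each returns a list of dicts, best first, with "confidence" (0 to 1); they miss things now and then, are a little off and sometimes report something else, mostly with a low value. They report only what shows in the picture. A call takes as long as a camera call. They do not tell look-alikes from the thing itself.
- env.boxes_of(camera, thing): "location" ([column, row] in pixels, amid what is visible of it).
- env.tip_of(camera, thing): "location" ([column, row] in pixels: a listed point, or the origin of a listed thing).
The state is a dict: "t": time; "joint_pos": joint angles; "joint_velocities": joint speeds; "joint_torque": joint torques, N m; "position": TCP position; "tool_rot": TCP orientation; "ft_force": force on the tool from outside, world axes, zero at the start; "moment": the same for the moment, N m; "finger_gap": finger opening in m; "finger_force": force on a finger pad.
Only numpy, scipy, OpenCV 4.12 (cv2) and the standard library are available. Lean on these libraries where they do the work, as an engineer would, in place of code of your own. Each camera call takes 0.05 s, during which the arm holds its last target. There are 200 camera calls.

## Working session

There is one attempt and no reset: what is moved stays moved. The work goes in short steps, Python scripts to look and compute and a shell command to move; the robot and the scene stay as the last step left them, time stands still between calls to the robot, and variables do not carry over. Pictures are saved under pics/ and viewed, at most 10 in all, crops included, and the job is handed in when it is done.

```bash
ls; mkdir -p pics
python3 - <<'E'
from station import env
import cv2,numpy as np
for c in("top","side"):
    cv2.imwrite(f"pics/{c}0.png",env.grab_frame(c)[:,:,::-1])
    m=env.camera_model(c);R=np.array(m["R"]);print(c,np.round(-R.T@np.array(m["t"]),3),np.round(R,2).tolist(),np.round(m["K"],1).tolist())
    for n in("hook_grip","hook_tip","hook_foot","pin","mat","shelf","lip"):
        print(n,[(np.round(d["location"]).tolist(),round(d["confidence"],2)) for d in env.tip_of(c,n)])
    print("hookbox",[(np.round(d["location"]).tolist(),round(d["confidence"],2)) for d in env.boxes_of(c,"hook_grip")])
s=env.get_state();print(s)
E
```

```text
pics
top [ 0.343 -0.     1.226] [[-0.01, -1.0, 0.01], [-0.99, 0.01, -0.15], [0.15, -0.01, -0.99]] [[382.2, 0.0, 318.9], [0.0, 382.2, 198.7], [0.0, 0.0, 1.0]]
hook_grip [([352.0, 254.0], 0.91), ([230.0, 240.0], 0.65), ([201.0, 310.0], 0.61)]
hook_tip [([318.0, 232.0], 0.8), ([237.0, 206.0], 0.64), ([236.0, 295.0], 0.64)]
hook_foot [([217.0, 298.0], 0.9), ([339.0, 245.0], 0.78), ([234.0, 228.0], 0.75)]
pin [([363.0, 138.0], 0.6)]
mat [([234.0, 224.0], 0.85)]
shelf [([314.0, 162.0], 0.66), ([316.0, 141.0], 0.52)]
lip [([314.0, 140.0], 0.66)]
hookbox [([339.0, 246.0], 0.8), ([236.0, 231.0], 0.75), ([218.0, 301.0], 0.67), ([188.0, 159.0], 0.46)]
side [-0.105  0.986  0.939] [[-0.86, -0.51, -0.01], [-0.29, 0.5, -0.82], [0.42, -0.7, -0.58]] [[469.1, 0.0, 321.1], [0.0, 469.1, 195.6], [0.0, 0.0, 1.0]]
hook_grip [([356.0, 326.0], 0.66), ([308.0, 272.0], 0.65)]
hook_tip [([281.0, 258.0], 0.93), ([351.0, 220.0], 0.61), ([366.0, 297.0], 0.6), ([270.0, 170.0], 0.29)]
hook_foot [([361.0, 334.0], 0.82), ([298.0, 284.0], 0.59), ([347.0, 152.0], 0.17)]
pin [([250.0, 202.0], 0.46)]
mat [([291.0, 290.0],
[... 156 characters left out ...]
([-1.10640003e+00,  3.52949720e-01,  1.63336576e+00,  1.88909216e-05,
        1.15517298e+00, -2.35527725e-03]), 'joint_velocities': array([-9.38451727e-04,  2.51022956e-03,  1.35899902e-03,  1.49365300e-03,
        4.16647946e-04, -4.00611914e-05]), 'joint_torque': array([ 1.15294781e-03, -6.05144906e+01, -3.42443562e+01,  1.16078431e-04,
        9.31757131e-04,  8.02890298e-06]), 'position': array([ 0.28128743, -0.55816168,  0.24532707]), 'tool_rot': array([9.72892125e-01, 2.31259400e-01, 2.03407920e-05, 4.87349164e-05]), 'ft_force': array([0.44007659, 0.6954677 , 0.26235607]), 'moment': array([-0.02931264,  0.09829622,  0.0269462 ]), 'finger_force': 0.0, 'finger_gap': 0.08547903692714616}
```

View pics/top0.png

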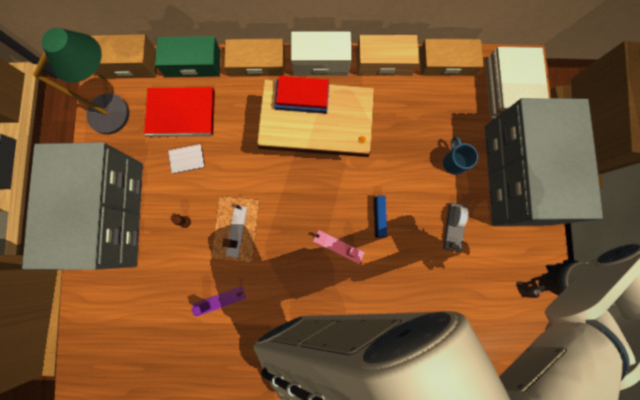

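View pics/side0.png

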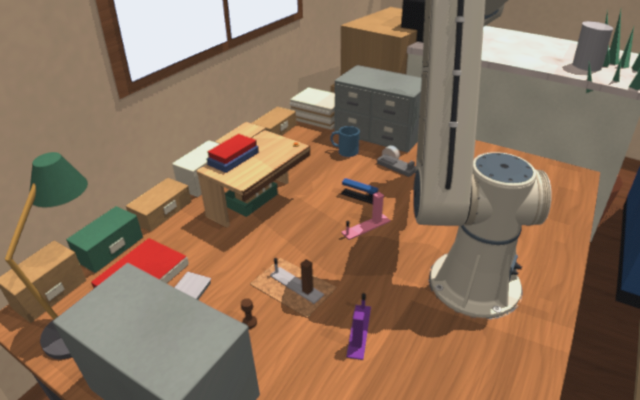

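Top picture: three candidates for the hook, pink (339,246), purple (218,300) and the steel and dark-wood one on the cork mat (236,230). The last fits: it has a dark handle, a steel foot and stands on the cork. The shelf's front edge runs from about (258,150) to (372,154), with the pin at (362,139). I'll enlarge to confirm.

```bash
cat > h.py <<'E'
import numpy as np,cv2
from station import env
from scipy.optimize import least_squares
def cam(c):
    m=env.camera_model(c);return [np.array(m[k],float) for k in("K","dist_coeffs","R","t")]
def ray(c,p):
    K,d,R,t=cam(c);u=cv2.undistortPoints(np.array([[p]],float),K,d)[0,0]
    return -R.T@t,R.T@np.array([*u,1])
def onz(c,p,z):
    o,v=ray(c,p);return o+v*(z-o[2])/v[2]
def tri(pt,ps):
    A=[];b=[]
    for c,p in(("top",pt),("side",ps)):
        o,v=ray(c,p);v/=np.linalg.norm(v);P=np.eye(3)-np.outer(v,v);A.append(P);b.append(P@o)
    x,r,*_=np.linalg.lstsq(np.vstack(A),np.hstack(b),rcond=None);return x,np.sqrt(r)
def proj(c,X):
    K,d,R,t=cam(c);return cv2.projectPoints(np.array(X,float).reshape(-1,3),cv2.Rodrigues(R)[0],t,K,d)[0][:,0]
E
python3 - <<'E'
from h import *
a=cv2.imread("pics/top0.png");b=cv2.imread("pics/side0.png")
c1=cv2.resize(a[190:270,205:275],None,fx=5,fy=5,interpolation=2)
c2=cv2.resize(a[125:165,250:380],None,fx=5,fy=5,interpolation=2)
cv=np.zeros((600,800,3),np.uint8);cv[:400,:350]=c1;cv[400:600,:650]=c2
c3=cv2.resize(b[245:315,245:335],None,fx=5,fy=5,interpolation=2);cv[:350,350:800]=c3
cv2.imwrite("pics/crop1.png",cv)
print("grip",tri((230,240),(308,272)),"tip",tri((237,206),(281,258)),"foot",onz("top",(234,228),.004),onz("side",(298,284),.004))
print("mat",onz("top",(234,224),0),onz("side",(291,290),0),"pin",tri((363,138),(250,202)),tri((363,138),(296,146)),onz("top",(362,139),.187))
for p in((258,148),(371,153),(374,88),(263,82)):print(p,onz("top",p,.183))
E
```

```text
grip (array([0.38541047, 0.25519704, 0.07141477]), array([0.00719301])) tip (array([0.48741406, 0.23708085, 0.05985704]), array([0.01107077])) foot [0.43087177 0.2606146  0.004     ] [0.41742444 0.24966992 0.004     ]
mat [0.44401831 0.26173631 0.        ] [0.42392426 0.27483747 0.        ] pin (array([ 0.82065903, -0.14309025, -0.12232898]), array([0.09035336])) (array([ 0.67076922, -0.13883062,  0.17355706]), array([0.00236176])) [ 0.66520548 -0.1334514   0.187     ]
(258, 148) [0.642548   0.15980104 0.183     ]
(371, 153) [ 0.62543479 -0.15820926  0.183     ]
(374, 88) [ 0.81982214 -0.17332754  0.183     ]
(263, 82) [0.84050766 0.14853767 0.183     ]
```

View pics/crop1.png

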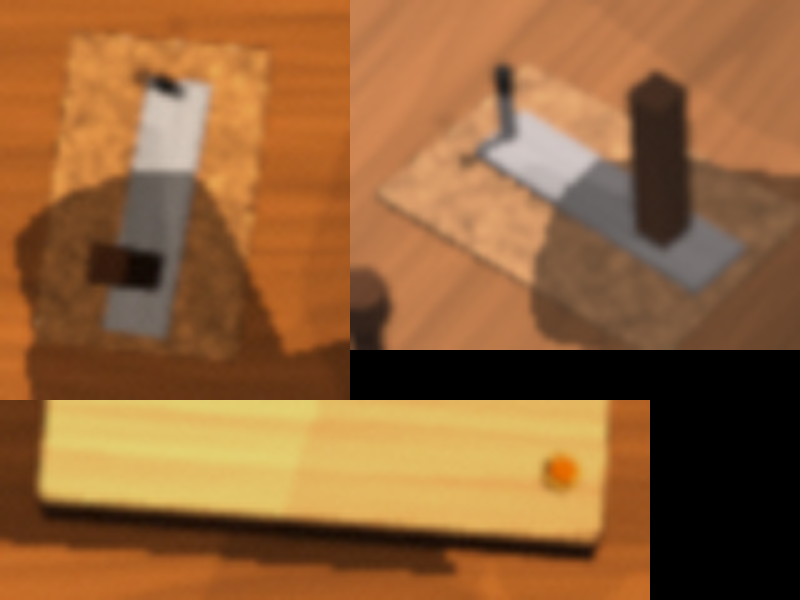

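The crop confirms it: dark wooden handle (top at about (227,243)), steel foot and black-ended tip post (234,205), all on the cork mat. The pin is at (362,139), and the shelf front edge runs from (258,144.6) to (369.4,153). Now I'll fit the poses from the corners.

Run:
```python
from h import *
def fit(L,obs):
    # obs: (cam,pixel,local xyz); unknown x,y,yaw
    def W(q,P):
        c,s=np.cos(q[2]),np.sin(q[2]);return [q[0]+c*P[0]-s*P[1],q[1]+s*P[0]+c*P[1],P[2]]
    f=lambda q:np.concatenate([proj(c,W(q,P))[0]-p for c,p,P in obs])
    r=least_squares(f,L,loss="soft_l1");print(np.round(r.x,4),np.degrees(r.x[2]).round(1),np.round(r.fun.reshape(-1,2),1).tolist());return r.x
T,S="top","side"
sc=lambda x,y:(245+(x-350)/5,245+y/5)
print("hook");fit([.39,.25,-.1],[(T,(235,206),(.123,.02,.009)),(T,(247,206.4),(.123,-.02,.009)),(T,(225.6,255.6),(-.04,.02,.009)),(T,(238.6,257.6),(-.04,-.02,.009)),
 (T,(226.8,243.2),(0,0,.114)),(T,(234.3,205),(.115,0,.059)),(S,sc(658,90),(0,0,.114)),(S,sc(503,68),(.115,0,.059)),(S,sc(745,248),(-.04,-.02,.009)),(S,sc(695,292),(-.04,.02,.009)),(S,sc(482,152),(.123,.02,.009))])
print("mat");fit([.44,.26,-.1],[(T,(219.4,197),(.1,.065,.004)),(T,(258.6,200),(.1,-.065,.004)),(T,(252,261.6),(-.1,-.065,.004)),(T,(212,259),(-.1,.065,.004)),(S,sc(380,193),(.1,.065,.004)),(S,sc(528,66),(.1,-.065,.004))])
print("shelf");fit([.64,0,-.05],[(T,(258,144.6),(0,.16,.183)),(T,(369.4,153),(0,-.16,.183)),(T,(259,149),(0,.16,.145)),(T,(368.4,157),(0,-.16,.145)),(T,(374,88),(.2,-.16,.183)),(T,(263,82),(.2,.16,.183)),(S,(203,182),(0,.16,.183)),(S,(310,148),(0,-.16,.183))])
```

```text
hook
[ 0.3788  0.2604 -0.1571] -9.0 [[-1.0, -0.7], [-0.7, 0.7], [-0.7, 0.4], [-1.2, 0.3], [-1.1, 0.1], [2.2, 1.7], [0.0, -1.1], [0.0, -0.4], [0.2, -1.4], [0.4, -1.4], [-1.6, -1.4]]
mat
[ 0.4267  0.2564 -0.0845] -4.8 [[-0.8, -0.0], [-0.1, -0.0], [0.4, 0.8], [-0.3, 0.2], [-0.4, -0.5], [0.0, -1.5]]
shelf
[ 0.6376  0.0043 -0.0878] -5.0 [[-1.3, 0.3], [0.5, 0.7], [-0.3, -0.4], [-0.3, 0.1], [-0.3, -1.0], [0.9, -3.3], [39.8, 8.3], [0.1, -3.3]]
```

```bash
python3 -m crank '[{"x":0.02,"y":0.15,"az":0.008},{"x":0.02,"y":0.15,"az":0.008},{"x":0.02,"y":0.15,"az":0.008},{"x":0.02,"y":0.15,"az":0.008},{"x":0.02,"y":0.15,"az":0.008}]'
python3 -m crank '[{"x":0.02,"y":0.15,"az":0.008},{"x":0.02,"y":0.15,"az":0.008},{"x":0.02,"y":0.15,"az":0.008},{"x":0.02,"y":0.15,"az":0.008},{"x":0.02,"y":0.15,"az":0.008}]'
python3 -m crank '[{"x":0.02,"y":0.15,"az":0.008},{"x":0.02,"y":0.15,"az":0.008},{"x":0.02,"y":0.15,"az":0.008},{"x":0.02,"y":0.15,"az":0.008},{"x":0.02,"y":0.15,"az":0.008}]'
```

```text
validation failed for argument at $[0]...
validation failed for argument at $[0]...
validation failed for argument at $[0]...
```

```bash
python3 -m crank '[{"x":0.02,"y":0.15,"z":0,"ax":0,"ay":0,"az":0.008,"jaw":0},{"x":0.02,"y":0.15,"z":0,"ax":0,"ay":0,"az":0.008,"jaw":0},{"x":0.02,"y":0.15,"z":0,"ax":0,"ay":0,"az":0.008,"jaw":0},{"x":0.02,"y":0.15,"z":0,"ax":0,"ay":0,"az":0.008,"jaw":0},{"x":0.02,"y":0.15,"z":0,"ax":0,"ay":0,"az":0.008,"jaw":0}]'
```

```text
t: 1.32
position: [0.3061, -0.369, 0.2452]
tool_rot: [0.936, 0.352, 0.0, 0.0]
ft_force: [1.6, 0.7, -0.3]
finger_gap: 0.0853
finger_force: 0.0
```

```bash
python3 -m crank '[{"x":0.02,"y":0.15,"z":0,"ax":0,"ay":0,"az":0.007,"jaw":0},{"x":0.02,"y":0.15,"z":0,"ax":0,"ay":0,"az":0.007,"jaw":0},{"x":0.02,"y":0.15,"z":0,"ax":0,"ay":0,"az":0.007,"jaw":0},{"x":0.02,"y":0.15,"z":0,"ax":0,"ay":0,"az":0.007,"jaw":0},{"x":0.02,"y":0.15,"z":0,"ax":0,"ay":0,"az":0.007,"jaw":0}]'
python3 -m crank '[{"x":0.02,"y":0.15,"z":0,"ax":0,"ay":0,"az":0.007,"jaw":0},{"x":0.02,"y":0.15,"z":0,"ax":0,"ay":0,"az":0.007,"jaw":0},{"x":0.02,"y":0.15,"z":0,"ax":0,"ay":0,"az":0.007,"jaw":0},{"x":0.02,"y":0.15,"z":0,"ax":0,"ay":0,"az":0.007,"jaw":0},{"x":0.02,"y":0.15,"z":0,"ax":0,"ay":0,"az":0.007,"jaw":0}]'
python3 -m crank '[{"x":0.02,"y":0.15,"z":0,"ax":0,"ay":0,"az":0.007,"jaw":0},{"x":0.02,"y":0.15,"z":0,"ax":0,"ay":0,"az":0.007,"jaw":0},{"x":0.02,"y":0.15,"z":0,"ax":0,"ay":0,"az":0.007,"jaw":0},{"x":0.02,"y":0.15,"z":0,"ax":0,"ay":0,"az":0.007,"jaw":0},{"x":0.02,"y":0.13,"z":0,"ax":0,"ay":0,"az":0.007,"jaw":0}]'
```

```text
t: 1.73
position: [0.3311, -0.1816, 0.2455]
tool_rot: [0.892, 0.453, 0.0, 0.0]
ft_force: [1.5, 0.2, -0.3]
finger_gap: 0.0856
finger_force: 0.0
t: 2.15
position: [0.3562, 0.0061, 0.2457]
tool_rot: [0.837, 0.548, 0.001, 0.0]
ft_force: [1.5, 0.4, 0.7]
finger_gap: 0.0856
finger_force: 0.0
t: 2.57
position: [0.3812, 0.1894, 0.2456]
tool_rot: [0.771, 0.637, 0.001, 0.0]
ft_force: [0.9, -1.4, 0.4]
finger_gap: 0.0852
finger_force: 0.0
```

```bash
python3 -m crank '[{"x":-0.01,"y":0.14,"z":0,"ax":0,"ay":0,"az":0.005,"jaw":0},{"x":0,"y":0.144,"z":-0.03,"ax":0,"ay":0,"az":0,"jaw":0},{"x":0,"y":0,"z":-0.12,"ax":0,"ay":0,"az":0,"jaw":0},{"x":0,"y":0,"z":-0.12,"ax":0,"ay":0,"az":0,"jaw":0},{"x":0,"y":0,"z":-0.12,"ax":0,"ay":0,"az":0,"jaw":0}]'
python3 -m crank '[{"x":0,"y":0,"z":-0.12,"ax":0,"ay":0,"az":0,"jaw":0},{"x":0,"y":0,"z":-0.11,"ax":0,"ay":0,"az":0,"jaw":0},{"x":0,"y":0,"z":-0.065,"ax":0,"ay":0,"az":0,"jaw":0},{"x":0,"y":0,"z":0,"ax":0,"ay":0,"az":0,"jaw":0}]'
python3 - <<'E'
from h import *
a=env.grab_frame("side")[:,:,::-1];cv2.imwrite("pics/side1.png",cv2.resize(a[210:330,240:380],None,fx=4,fy=4,interpolation=2))
E
```

```text
t: 2.98
position: [0.3788, 0.2589, 0.1471]
tool_rot: [0.761, 0.648, 0.001, 0.0]
ft_force: [-0.2, 0.4, -0.2]
finger_gap: 0.0852
finger_force: 0.0
t: 3.32
position: [0.3769, 0.2567, 0.0712]
tool_rot: [0.762, 0.648, -0.003, -0.0]
ft_force: [0.0, 0.3, 0.7]
finger_gap: 0.0853
finger_force: 0.0
```

View pics/side1.png

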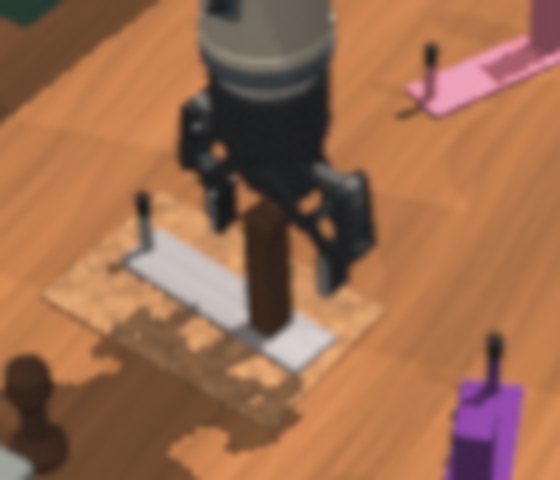

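The crop shows the handle (crop (268,270)) between the open fingers. Closing.

```bash
python3 -m crank '[{"x":0,"y":0,"z":0,"ax":0,"ay":0,"az":0,"jaw":0.4},{"x":0,"y":0,"z":0,"ax":0,"ay":0,"az":0,"jaw":0.6},{"x":0,"y":0,"z":0,"ax":0,"ay":0,"az":0,"jaw":1},{"x":0,"y":0,"z":0,"ax":0,"ay":0,"az":0,"jaw":1},{"x":0,"y":0,"z":0,"ax":0,"ay":0,"az":0,"jaw":1}]' 100
python3 -m crank '[{"x":0,"y":0,"z":0,"ax":0,"ay":0,"az":0,"jaw":1},{"x":0,"y":0,"z":0,"ax":0,"ay":0,"az":0,"jaw":1},{"x":0,"y":0,"z":0,"ax":0,"ay":0,"az":0,"jaw":1}]'
```

```text
t: 3.78
position: [0.3794, 0.2582, 0.0749]
tool_rot: [0.762, 0.648, 0.001, 0.0]
ft_force: [1.8, -0.9, 1.3]
finger_gap: 0.0254
finger_force: 0.8
t: 4.03
position: [0.3794, 0.2582, 0.075]
tool_rot: [0.762, 0.648, 0.001, 0.0]
ft_force: [0.1, -1.2, 9.4]
finger_gap: 0.0226
finger_force: 97.7
```

```bash
python3 -m crank '[{"x":0,"y":0,"z":0.06,"ax":0,"ay":0,"az":0,"jaw":1},{"x":0,"y":0,"z":0.1,"ax":0,"ay":0,"az":0,"jaw":1},{"x":0,"y":0,"z":0.1,"ax":0,"ay":0,"az":0,"jaw":1},{"x":0.05,"y":-0.06,"z":0,"ax":0,"ay":0,"az":0.003,"jaw":1},{"x":0.08,"y":-0.1,"z":0,"ax":0,"ay":0,"az":0.003,"jaw":1}]' 120
python3 -m crank '[{"x":0.08,"y":-0.1,"z":0,"ax":0,"ay":0,"az":0.003,"jaw":1},{"x":0.08,"y":-0.1,"z":0,"ax":0,"ay":0,"az":0.002,"jaw":1},{"x":0.08,"y":-0.1,"z":0,"ax":0,"ay":0,"az":0,"jaw":1},{"x":0.08,"y":-0.1,"z":0,"ax":0,"ay":0,"az":0,"jaw":1},{"x":0.035,"y":-0.06,"z":0,"ax":0,"ay":0,"az":0,"jaw":1}]'
python3 - <<'E'
from h import *
for c in("top","side"):
    a=env.grab_frame(c)[:,:,::-1];cv2.imwrite(f"pics/{c}2.png",a)
    for n in("hook_tip","hook_grip"):print(c,n,[(np.round(d["location"],1).tolist(),round(d["confidence"],2)) for d in env.tip_of(c,n)])
a=cv2.resize(cv2.imread("pics/side2.png")[120:270,180:380],None,fx=3.9,fy=3.9,interpolation=2);cv2.imwrite("pics/s2.png",a)
s=env.get_state();print(s["position"],s["ft_force"])
X=s["position"]+[.115*.996,-.115*.087,-.016];print("expect tip",X,proj("side",X),proj("top",X))
E
```

```text
t: 4.45
position: [0.4114, 0.2192, 0.1407]
tool_rot: [0.748, 0.663, 0.002, 0.0]
ft_force: [0.6, -0.2, -3.1]
finger_gap: 0.023
finger_force: 117.9
t: 4.87
position: [0.5021, 0.1006, 0.1393]
tool_rot: [0.739, 0.673, 0.0, 0.001]
ft_force: [0.0, 0.2, -2.3]
finger_gap: 0.0226
finger_force: 118.1
top hook_tip [([317.8, 239.0], 0.62)]
top hook_grip [([353.1, 252.8], 0.65), ([198.9, 308.2], 0.59), ([280.0, 196.8], 0.43), ([184.8, 223.5], 0.25)]
side hook_tip [([364.7, 295.7], 0.7), ([271.6, 200.1], 0.67), ([350.8, 220.1], 0.67)]
side hook_grip [([358.3, 325.7], 0.93), ([301.0, 206.3], 0.62), ([376.6, 204.2], 0.61)]
[0.49913912 0.10340911 0.13889793] [-0.80780897  0.38066001 -3.03870994]
expect tip [0.61367912 0.09340411 0.12289793] [[269.61604247 198.79553663]] [[283.31860353 162.86937249]]
```

View pics/s2.png

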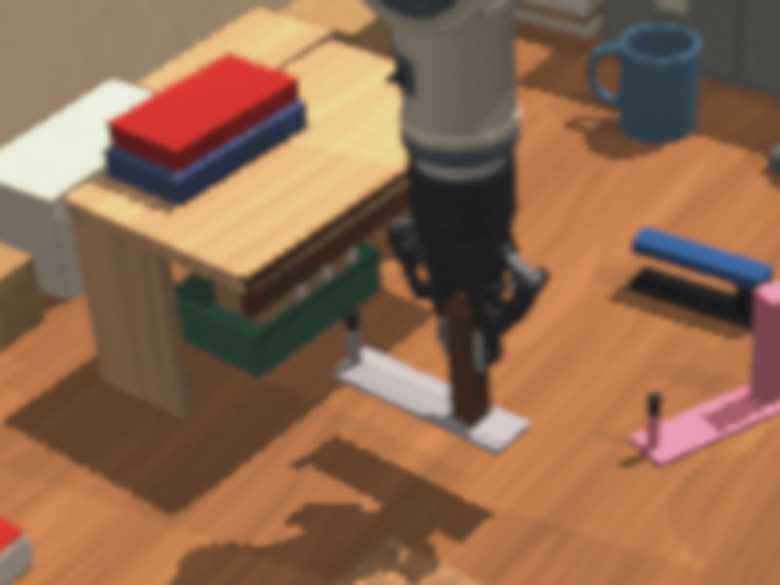

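The hook is held level. Its tip is at about (270,200), within 2 px of the expected spot, and the shelf's front-left top corner is at about (242.3,191.5). I'll use that corner to check the shelf pose.

Run:
```python
from h import *
print(onz("side",(242.3,191.5),.183), "model corner", .6376+.0872*.16,.0043+.9962*.16)
print("tip tri side on z", onz("side",(270.5,200.2),.120))
o=np.array([.6376,.0043]);c,s=np.cos(-.0878),np.sin(-.0878);R=np.array([[c,-s],[s,c]])
p=env.get_state()["position"][:2]
print("tip in shelf",R.T@(p+R@[.115,0]-o)*1e3)
```

```text
[0.64916502 0.16892286 0.183     ] model corner 0.6515519999999999 0.163692
tip tri side on z [0.60972111 0.09476431 0.12      ]
tip in shelf [-31.61813809  86.58609377]
```

```bash
python3 -m crank '[{"x":0.06,"y":0,"z":0,"ax":0,"ay":0,"az":0,"jaw":1},{"x":0.08,"y":0,"z":0,"ax":0,"ay":0,"az":0,"jaw":1},{"x":0.08,"y":-0.007,"z":0,"ax":0,"ay":0,"az":0,"jaw":1},{"x":0.043,"y":0,"z":0,"ax":0,"ay":0,"az":0,"jaw":1},{"x":0,"y":0,"z":0.04,"ax":0,"ay":0,"az":0,"jaw":1}]'
python3 -m crank '[{"x":0,"y":0,"z":0.04,"ax":0,"ay":0,"az":0,"jaw":1},{"x":0,"y":0,"z":0.03,"ax":0,"ay":0,"az":0,"jaw":1},{"x":0,"y":0,"z":0.02,"ax":0,"ay":0,"az":0,"jaw":1},{"x":0,"y":0,"z":0.01,"ax":0,"ay":0,"az":0,"jaw":1},{"x":0,"y":0,"z":0,"ax":0,"ay":0,"az":0,"jaw":1}]'
```

```text
t: 5.58
position: [0.5663, 0.1019, 0.1478]
tool_rot: [0.739, 0.674, -0.001, -0.0]
ft_force: [-0.3, -0.3, -3.6]
finger_gap: 0.0228
finger_force: 118.3
t: 6.0
position: [0.5656, 0.1013, 0.1751]
tool_rot: [0.739, 0.674, 0.001, 0.0]
ft_force: [-0.5, 0.1, -2.6]
finger_gap: 0.0228
finger_force: 118.3
```

Feeling for the board's underside to calibrate the tip height.

```bash
for i in 1; do python3 -m crank '[{"x":0,"y":0,"z":0.006,"ax":0,"ay":0,"az":0,"jaw":1},{"x":0,"y":0,"z":0.006,"ax":0,"ay":0,"az":0,"jaw":1},{"x":0,"y":0,"z":0.004,"ax":0,"ay":0,"az":0,"jaw":1},{"x":0,"y":0,"z":0,"ax":0,"ay":0,"az":0,"jaw":1}]'; done
python3 -m crank '[{"x":0,"y":0,"z":0.004,"ax":0,"ay":0,"az":0,"jaw":1},{"x":0,"y":0,"z":0.004,"ax":0,"ay":0,"az":0,"jaw":1},{"x":0,"y":0,"z":0,"ax":0,"ay":0,"az":0,"jaw":1}]'
```

```text
t: 6.33
position: [0.5657, 0.1011, 0.178]
tool_rot: [0.739, 0.674, -0.0, -0.0]
ft_force: [-0.1, 0.0, -2.9]
finger_gap: 0.0228
finger_force: 118.3
t: 6.58
position: [0.5658, 0.1011, 0.1801]
tool_rot: [0.739, 0.674, 0.0, -0.0]
ft_force: [-0.1, -0.0, -3.0]
finger_gap: 0.0227
finger_force: 118.3
```

```bash
python3 -m crank '[{"x":0,"y":0,"z":0.004,"ax":0,"ay":0,"az":0,"jaw":1},{"x":0,"y":0,"z":0.004,"ax":0,"ay":0,"az":0,"jaw":1},{"x":0,"y":0,"z":0,"ax":0,"ay":0,"az":0,"jaw":1}]'
python3 -m crank '[{"x":0,"y":0,"z":0.004,"ax":0,"ay":0,"az":0,"jaw":1},{"x":0,"y":0,"z":0,"ax":0,"ay":0,"az":0,"jaw":1}]'
python3 -m crank '[{"x":0,"y":0,"z":0.004,"ax":0,"ay":0,"az":0,"jaw":1},{"x":0,"y":0,"z":0,"ax":0,"ay":0,"az":0,"jaw":1}]'
```

```text
t: 6.83
position: [0.5657, 0.101, 0.1816]
tool_rot: [0.739, 0.674, -0.0, -0.0]
ft_force: [3.2, 0.6, -8.4]
finger_gap: 0.0225
finger_force: 118.8
t: 7.0
position: [0.5655, 0.101, 0.1821]
tool_rot: [0.739, 0.674, -0.0, -0.0]
ft_force: [7.0, -0.9, -14.8]
finger_gap: 0.0229
finger_force: 119.2
t: 7.17
position: [0.5654, 0.1009, 0.1826]
tool_rot: [0.739, 0.674, -0.001, -0.0]
ft_force: [9.5, 0.9, -18.8]
finger_gap: 0.0229
finger_force: 119.7
```

The board was felt at TCP z ≈ 0.1812, so the tip top is at TCP z − 16 mm. Next come vertical probes along the switch line, with the tip up to about 160 mm (board at 165, switch face at 155).

```bash
python3 -m crank '[{"x":0,"y":0,"z":-0.06,"ax":0,"ay":0,"az":0,"jaw":1},{"x":0,"y":0,"z":-0.024,"ax":0,"ay":0,"az":0,"jaw":1},{"x":-0.007,"y":-0.083,"z":0,"ax":0,"ay":0,"az":0,"jaw":1},{"x":-0.007,"y":-0.08,"z":0,"ax":0,"ay":0,"az":0,"jaw":1},{"x":0,"y":0,"z":0,"ax":0,"ay":0,"az":0,"jaw":1}]'
python3 -m crank '[{"x":0,"y":0,"z":0.016,"ax":0,"ay":0,"az":0,"jaw":1},{"x":0,"y":0,"z":0.016,"ax":0,"ay":0,"az":0,"jaw":1},{"x":0,"y":0,"z":0.016,"ax":0,"ay":0,"az":0,"jaw":1},{"x":0,"y":0,"z":0,"ax":0,"ay":0,"az":0,"jaw":1}]'
python3 -m crank '[{"x":0,"y":0,"z":-0.048,"ax":0,"ay":0,"az":0,"jaw":1},{"x":-0.006,"y":-0.066,"z":0,"ax":0,"ay":0,"az":0,"jaw":1},{"x":-0.006,"y":-0.066,"z":0,"ax":0,"ay":0,"az":0,"jaw":1},{"x":0,"y":0,"z":0,"ax":0,"ay":0,"az":0,"jaw":1}]'
python3 -m crank '[{"x":0,"y":0,"z":0.016,"ax":0,"ay":0,"az":0,"jaw":1},{"x":0,"y":0,"z":0.016,"ax":0,"ay":0,"az":0,"jaw":1},{"x":0,"y":0,"z":0.016,"ax":0,"ay":0,"az":0,"jaw":1},{"x":0,"y":0,"z":0,"ax":0,"ay":0,"az":0,"jaw":1}]'
```

```text
t: 7.58
position: [0.5617, 0.058, 0.163]
tool_rot: [0.739, 0.673, -0.001, 0.0]
ft_force: [-0.3, 1.0, -3.7]
finger_gap: 0.0228
finger_force: 121.8
t: 7.92
position: [0.563, 0.0611, 0.1764]
tool_rot: [0.739, 0.674, 0.001, 0.0]
ft_force: [0.3, 0.5, -1.9]
finger_gap: 0.0224
finger_force: 121.8
t: 8.25
position: [0.5585, 0.0258, 0.1619]
tool_rot: [0.739, 0.674, -0.001, -0.0]
ft_force: [0.4, 0.2, -2.8]
finger_gap: 0.0226
finger_force: 121.8
t: 8.58
position: [0.5593, 0.0279, 0.1756]
tool_rot: [0.739, 0.674, 0.0, 0.0]
ft_force: [-0.6, 0.1, -4.0]
finger_gap: 0.0225
finger_force: 121.8
```

```bash
python3 -m crank '[{"x":0,"y":0,"z":-0.048,"ax":0,"ay":0,"az":0,"jaw":1},{"x":-0.006,"y":-0.066,"z":0,"ax":0,"ay":0,"az":0,"jaw":1},{"x":-0.006,"y":-0.066,"z":0,"ax":0,"ay":0,"az":0,"jaw":1},{"x":0,"y":0,"z":0,"ax":0,"ay":0,"az":0,"jaw":1}]'
python3 -m crank '[{"x":0,"y":0,"z":0.016,"ax":0,"ay":0,"az":0,"jaw":1},{"x":0,"y":0,"z":0.016,"ax":0,"ay":0,"az":0,"jaw":1},{"x":0,"y":0,"z":0.016,"ax":0,"ay":0,"az":0,"jaw":1},{"x":0,"y":0,"z":0,"ax":0,"ay":0,"az":0,"jaw":1}]'
python3 -m crank '[{"x":0,"y":0,"z":-0.048,"ax":0,"ay":0,"az":0,"jaw":1},{"x":-0.006,"y":-0.066,"z":0,"ax":0,"ay":0,"az":0,"jaw":1},{"x":-0.006,"y":-0.066,"z":0,"ax":0,"ay":0,"az":0,"jaw":1},{"x":0,"y":0,"z":0,"ax":0,"ay":0,"az":0,"jaw":1}]'
python3 -m crank '[{"x":0,"y":0,"z":0.016,"ax":0,"ay":0,"az":0,"jaw":1},{"x":0,"y":0,"z":0.016,"ax":0,"ay":0,"az":0,"jaw":1},{"x":0,"y":0,"z":0.016,"ax":0,"ay":0,"az":0,"jaw":1},{"x":0,"y":0,"z":0,"ax":0,"ay":0,"az":0,"jaw":1}]'
python3 - <<'E'
from h import *
a=env.grab_frame("top")[:,:,::-1];b=env.grab_frame("side")[:,:,::-1];cv2.imwrite("pics/top3.png",a);cv2.imwrite("pics/side3.png",b)
cv=np.zeros((300,800,3),np.uint8)
cv[:,:400]=cv2.resize(a[125:155,345:385],(400,300),interpolation=2);cv[:,400:]=cv2.resize(b[130:160,275:315],(400,300),interpolation=2)
cv2.imwrite("pics/pin3.png",cv)
E
```

```text
t: 8.92
position: [0.5559, -0.0072, 0.162]
tool_rot: [0.739, 0.674, -0.0, 0.0]
ft_force: [-0.2, -0.4, -2.5]
finger_gap: 0.0225
finger_force: 121.8
t: 9.25
position: [0.557, -0.0051, 0.1761]
tool_rot: [0.739, 0.674, 0.001, 0.001]
ft_force: [1.1, -0.1, -3.1]
finger_gap: 0.0228
finger_force: 121.8
t: 9.58
position: [0.5526, -0.0402, 0.1619]
tool_rot: [0.739, 0.674, -0.001, -0.0]
ft_force: [0.4, -0.8, -1.8]
finger_gap: 0.0225
finger_force: 121.8
t: 9.92
position: [0.554, -0.0381, 0.176]
tool_rot: [0.739, 0.674, 0.001, 0.001]
ft_force: [0.8, 0.5, -1.9]
finger_gap: 0.0223
finger_force: 121.8
```

View pics/pin3.png

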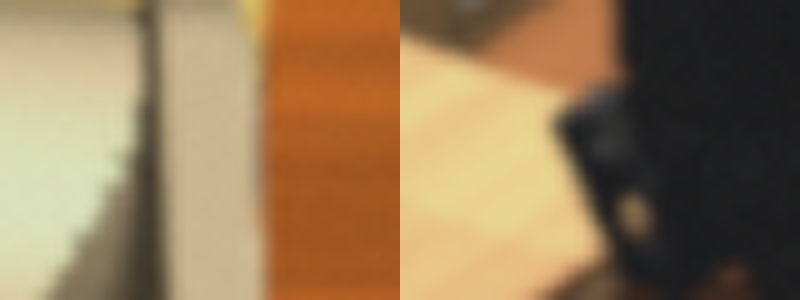

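All probes read near baseline. The switch has only friction, so the force may relax once I stop. The arm hides the pin in both views. I'll press each site up to the board: the stopping height (165 mm board, about 163 mm a home switch) tells which it is.

```bash
python3 -m crank '[{"x":0,"y":0,"z":0.014,"ax":0,"ay":0,"az":0,"jaw":1},{"x":0,"y":0,"z":0.008,"ax":0,"ay":0,"az":0,"jaw":1},{"x":0,"y":0,"z":0.006,"ax":0,"ay":0,"az":0,"jaw":1},{"x":0,"y":0,"z":0,"ax":0,"ay":0,"az":0,"jaw":1}]'
python3 -m crank '[{"x":0,"y":0,"z":-0.076,"ax":0,"ay":0,"az":0,"jaw":1},{"x":0.006,"y":0.066,"z":0,"ax":0,"ay":0,"az":0,"jaw":1},{"x":0.006,"y":0.066,"z":0,"ax":0,"ay":0,"az":0,"jaw":1},{"x":0,"y":0,"z":0,"ax":0,"ay":0,"az":0,"jaw":1}]' >/dev/null
python3 -m crank '[{"x":0,"y":0,"z":0.024,"ax":0,"ay":0,"az":0,"jaw":1},{"x":0,"y":0,"z":0.024,"ax":0,"ay":0,"az":0,"jaw":1}]'
python3 -m crank '[{"x":0,"y":0,"z":0.014,"ax":0,"ay":0,"az":0,"jaw":1},{"x":0,"y":0,"z":0.008,"ax":0,"ay":0,"az":0,"jaw":1},{"x":0,"y":0,"z":0.006,"ax":0,"ay":0,"az":0,"jaw":1},{"x":0,"y":0,"z":0,"ax":0,"ay":0,"az":0,"jaw":1}]'
python3 -m crank '[{"x":0,"y":0,"z":-0.076,"ax":0,"ay":0,"az":0,"jaw":1},{"x":0.006,"y":0.066,"z":0,"ax":0,"ay":0,"az":0,"jaw":1},{"x":0.006,"y":0.066,"z":0,"ax":0,"ay":0,"az":0,"jaw":1},{"x":0,"y":0,"z":0,"ax":0,"ay":0,"az":0,"jaw":1}]' >/dev/null
python3 -m crank '[{"x":0,"y":0,"z":0.024,"ax":0,"ay":0,"az":0,"jaw":1},{"x":0,"y":0,"z":0.024,"ax":0,"ay":0,"az":0,"jaw":1}]'
python3 -m crank '[{"x":0,"y":0,"z":0.014,"ax":0,"ay":0,"az":0,"jaw":1},{"x":0,"y":0,"z":0.008,"ax":0,"ay":0,"az":0,"jaw":1},{"x":0,"y":0,"z":0.006,"ax":0,"ay":0,"az":0,"jaw":1},{"x":0,"y":0,"z":0,"ax":0,"ay":0,"az":0,"jaw":1}]'
```

```text
t: 10.35
position: [0.5533, -0.0385, 0.1817]
tool_rot: [0.739, 0.674, -0.0, -0.0]
ft_force: [3.8, -0.2, -9.6]
finger_gap: 0.0224
finger_force: 121.1
t: 10.85
position: [0.5561, -0.0059, 0.1754]
tool_rot: [0.739, 0.674, -0.0, -0.0]
ft_force: [0.7, -0.2, -2.7]
finger_gap: 0.0225
finger_force: 121.8
t: 11.18
position: [0.5562, -0.0061, 0.1817]
tool_rot: [0.739, 0.673, -0.0, -0.0]
ft_force: [3.4, -0.3, -10.3]
finger_gap: 0.0228
finger_force: 121.0
t: 11.68
position: [0.559, 0.0269, 0.1754]
tool_rot: [0.739, 0.674, -0.0, -0.0]
ft_force: [-0.4, -0.0, -1.8]
finger_gap: 0.0232
finger_force: 121.8
t: 12.02
position: [0.559, 0.0268, 0.181]
tool_rot: [0.739, 0.673, -0.0, -0.0]
ft_force: [9.1, 0.3, -19.2]
finger_gap: 0.0228
finger_force: 120.1
```

Site 2 (shelf y ≈ +16 mm) gives 19 N against 10 N at the same command at the other sites, so it stopped about 2 mm earlier: that is the switch, now against its stop. I'll withdraw and check the pin.

```bash
python3 -m crank '[{"x":0,"y":0,"z":-0.09,"ax":0,"ay":0,"az":0,"jaw":1},{"x":0,"y":0,"z":-0.085,"ax":0,"ay":0,"az":0,"jaw":1},{"x":-0.08,"y":0.007,"z":0,"ax":0,"ay":0,"az":0,"jaw":1},{"x":-0.09,"y":0.008,"z":0,"ax":0,"ay":0,"az":0,"jaw":1},{"x":-0.1,"y":0.008,"z":0,"ax":0,"ay":0,"az":0,"jaw":1}]'
python3 -m crank '[{"x":-0.07,"y":0.13,"z":0,"ax":0,"ay":0,"az":-0.002,"jaw":1},{"x":-0.07,"y":0.14,"z":0,"ax":0,"ay":0,"az":-0.002,"jaw":1},{"x":-0.07,"y":0.14,"z":0,"ax":0,"ay":0,"az":-0.002,"jaw":1},{"x":-0.07,"y":0.14,"z":0,"ax":0,"ay":0,"az":-0.002,"jaw":1},{"x":-0.07,"y":0.14,"z":0,"ax":0,"ay":0,"az":-0.002,"jaw":1}]'
python3 - <<'E'
from h import *
a=env.grab_frame("top")[:,:,::-1];b=env.grab_frame("side")[:,:,::-1];cv2.imwrite("pics/top4.png",a);cv2.imwrite("pics/side4.png",b)
a0=cv2.imread("pics/top0.png");b0=cv2.imread("pics/side0.png")
cv=np.zeros((600,800,3),np.uint8)
for i,(p,q) in enumerate(((a0,b0),(a,b))):
    cv[i*300:i*300+300,:400]=cv2.resize(p[125:155,345:385],(400,300),interpolation=2);cv[i*300:i*300+300,400:]=cv2.resize(q[130:160,275:315],(400,300),interpolation=2)
cv2.imwrite("pics/pin4.png",cv)
for z in(.187,.203,):print(proj("top",[.665,-.1335,z]),proj("side",[.665,-.1335,z]))
E
```

```text
t: 12.43
position: [0.4917, 0.0327, 0.1383]
tool_rot: [0.739, 0.673, 0.0, 0.0]
ft_force: [-0.3, 0.9, -2.0]
finger_gap: 0.0227
finger_force: 122.1
t: 12.85
position: [0.404, 0.2067, 0.1391]
tool_rot: [0.76, 0.649, 0.001, 0.0]
ft_force: [0.7, 0.1, -2.9]
finger_gap: 0.0225
finger_force: 122.1
[[362.01925556 139.07014482]] [[295.91061759 143.44437118]]
[[362.70455893 137.34335779]] [[295.70535819 139.15612443]]
```

View pics/pin4.png

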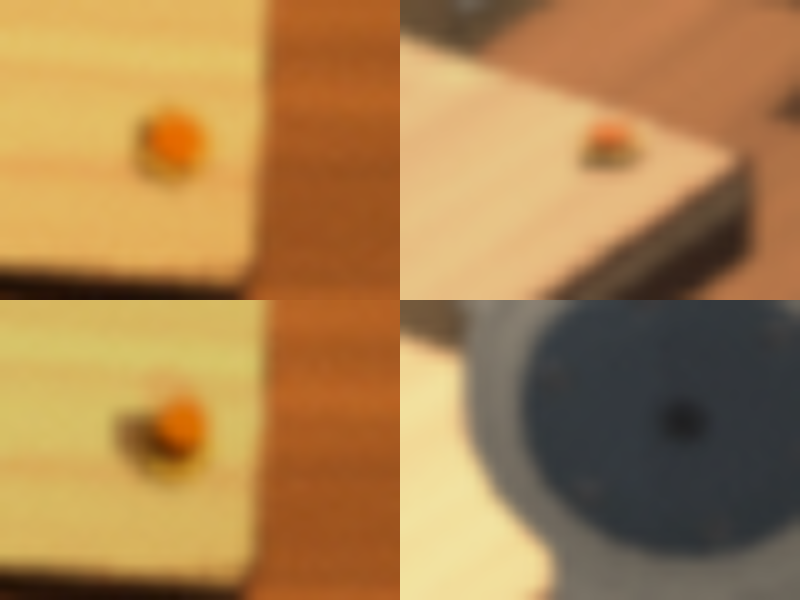

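The pin has risen: in the top view its head moved from about (362.5,138.7) to (363.2,137.5), with a longer shadow. I'll measure the rise exactly.

Run:
```python
from h import *
fr=[cv2.imread("pics/top0.png")]+[cv2.imread("pics/top4.png")]
for f in fr:
    for th in (150,180):
        r=cv2.resize(f[125:155,350:370],None,fx=8,fy=8,interpolation=cv2.INTER_CUBIC).astype(float)
        m=(r[:,:,2]>th)&(r[:,:,0]<40)&(r[:,:,1]<150)&(r[:,:,1]>60)
        y,x=np.nonzero(m);print(th,m.sum(),350+x.mean()/8,125+y.mean()/8, np.percentile(y,2)/8+125,np.percentile(y,98)/8+125)
```

```text
150 1888 362.23377913135596 139.5280058262712 136.75 142.25
180 1827 362.3223864258347 139.54926108374383 136.75 142.25
150 1551 363.04698581560285 138.61041263700838 135.625 142.25
180 1054 363.47865275142317 137.86847722960152 135.5 142.2425
```

```bash
python3 -m crank '[{"x":-0.1,"y":-0.06,"z":0,"ax":0,"ay":0,"az":0,"jaw":1},{"x":-0.1,"y":-0.06,"z":0,"ax":0,"ay":0,"az":0,"jaw":1},{"x":-0.1,"y":-0.06,"z":0,"ax":0,"ay":0,"az":0,"jaw":1},{"x":-0.1,"y":-0.05,"z":0,"ax":0,"ay":0,"az":0,"jaw":1},{"x":0,"y":0,"z":0,"ax":0,"ay":0,"az":0,"jaw":1}]'
python3 - <<'E'
from h import *
b=env.grab_frame("side")[:,:,::-1];a=env.grab_frame("top")[:,:,::-1]
b0=cv2.imread("pics/side0.png")
cv2.imwrite("pics/side5.png",np.hstack([cv2.resize(q[130:160,275:315],(400,300),interpolation=2) for q in(b0,b)]))
for q in(b0,b):
    r=cv2.resize(q[130:160,285:305],None,fx=8,fy=8,interpolation=cv2.INTER_CUBIC).astype(float)
    m=(r[:,:,2]-r[:,:,0]>120)&(r[:,:,0]<80)
    y,x=np.nonzero(m);print(m.sum(),285+x.mean()/8,130+np.percentile(y,[2,50,98])/8)
E
```

```text
t: 13.37
position: [0.2991, 0.145, 0.1377]
tool_rot: [0.76, 0.65, -0.003, -0.001]
ft_force: [-1.1, -0.5, -3.8]
finger_gap: 0.0225
finger_force: 122.1
442 296.06900452488685 [142.75  143.875 144.625]
1280 296.58486328125 [136.75 138.75 140.5 ]
```

View pics/side5.png

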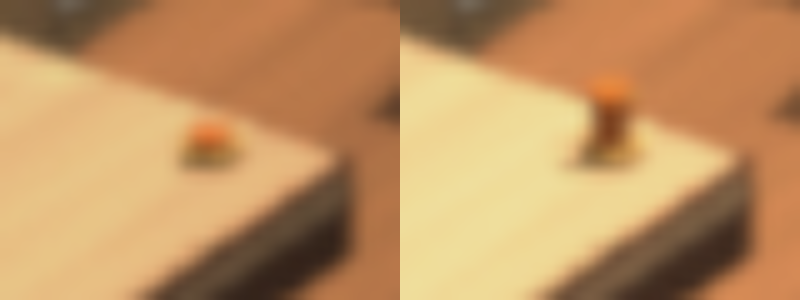

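The pin's top has risen about 4.3 px in the side view, and 4.29 px is what 16 mm predicts, so the switch is fully home. Taking the hook back to its original spot on the mat.

```bash
python3 -m crank '[{"x":0.08,"y":0.113,"z":0,"ax":0,"ay":0,"az":0,"jaw":1},{"x":0.08,"y":0.113,"z":0,"ax":0,"ay":0,"az":0,"jaw":1},{"x":0.08,"y":0.113,"z":0,"ax":0,"ay":0,"az":0,"jaw":1},{"x":0.08,"y":0.113,"z":0,"ax":0,"ay":0,"az":0,"jaw":1},{"x":0,"y":0,"z":0,"ax":0,"ay":0,"az":0,"jaw":1}]'
python3 -m crank '[{"x":0,"y":0,"z":-0.08,"ax":0,"ay":0,"az":0,"jaw":1},{"x":0,"y":0,"z":-0.08,"ax":0,"ay":0,"az":0,"jaw":1},{"x":0,"y":0,"z":-0.05,"ax":0,"ay":0,"az":0,"jaw":1},{"x":0,"y":0,"z":-0.02,"ax":0,"ay":0,"az":0,"jaw":1},{"x":0,"y":0,"z":0,"ax":0,"ay":0,"az":0,"jaw":1}]'
```

```text
t: 13.88
position: [0.3909, 0.267, 0.1396]
tool_rot: [0.76, 0.65, 0.005, 0.0]
ft_force: [1.2, 0.8, -1.7]
finger_gap: 0.0227
finger_force: 122.1
t: 14.3
position: [0.3847, 0.261, 0.0799]
tool_rot: [0.76, 0.65, -0.001, -0.0]
ft_force: [-0.7, 1.1, -1.7]
finger_gap: 0.0225
finger_force: 121.9
```

```bash
python3 -m crank '[{"x":-0.015,"y":-0.01,"z":-0.008,"ax":0,"ay":0,"az":0,"jaw":1},{"x":0,"y":0,"z":-0.006,"ax":0,"ay":0,"az":0,"jaw":1},{"x":0,"y":0,"z":0,"ax":0,"ay":0,"az":0,"jaw":1}]'
python3 -m crank '[{"x":0,"y":0,"z":-0.004,"ax":0,"ay":0,"az":0,"jaw":1},{"x":0,"y":0,"z":0,"ax":0,"ay":0,"az":0,"jaw":1}]'
```

```text
t: 14.55
position: [0.3808, 0.2587, 0.0778]
tool_rot: [0.76, 0.65, 0.0, 0.0]
ft_force: [0.1, -0.6, -2.0]
finger_gap: 0.0223
finger_force: 121.9
t: 14.72
position: [0.3809, 0.2588, 0.0767]
tool_rot: [0.76, 0.65, 0.001, 0.0]
ft_force: [0.1, -0.0, -2.7]
finger_gap: 0.0227
finger_force: 121.9
```

```bash
python3 -m crank '[{"x":0,"y":0,"z":-0.004,"ax":0,"ay":0,"az":0,"jaw":1},{"x":0,"y":0,"z":0,"ax":0,"ay":0,"az":0,"jaw":1}]'
python3 -m crank '[{"x":0,"y":0,"z":-0.004,"ax":0,"ay":0,"az":0,"jaw":1},{"x":0,"y":0,"z":0,"ax":0,"ay":0,"az":0,"jaw":1}]'
```

```text
t: 14.88
position: [0.3806, 0.2587, 0.0754]
tool_rot: [0.76, 0.65, 0.0, 0.0]
ft_force: [0.2, 0.1, -3.1]
finger_gap: 0.0227
finger_force: 121.9
t: 15.05
position: [0.3807, 0.2587, 0.0751]
tool_rot: [0.76, 0.65, 0.0, 0.0]
ft_force: [-2.6, -2.0, 11.3]
finger_gap: 0.0224
finger_force: 124.2
```

On the mat. Releasing and rising straight up.

```bash
python3 -m crank '[{"x":0,"y":0,"z":0,"ax":0,"ay":0,"az":0,"jaw":1},{"x":0,"y":0,"z":0,"ax":0,"ay":0,"az":0,"jaw":0.6},{"x":0,"y":0,"z":0,"ax":0,"ay":0,"az":0,"jaw":0.3},{"x":0,"y":0,"z":0,"ax":0,"ay":0,"az":0,"jaw":0},{"x":0,"y":0,"z":0,"ax":0,"ay":0,"az":0,"jaw":0}]' 20
python3 -m crank '[{"x":0,"y":0,"z":0,"ax":0,"ay":0,"az":0,"jaw":0},{"x":0,"y":0,"z":0,"ax":0,"ay":0,"az":0,"jaw":0},{"x":0,"y":0,"z":0,"ax":0,"ay":0,"az":0,"jaw":0},{"x":0,"y":0,"z":0.06,"ax":0,"ay":0,"az":0,"jaw":0},{"x":0,"y":0,"z":0.1,"ax":0,"ay":0,"az":0,"jaw":0}]'
python3 -m crank '[{"x":0,"y":0,"z":0.14,"ax":0,"ay":0,"az":0,"jaw":0},{"x":0,"y":0,"z":0.14,"ax":0,"ay":0,"az":0,"jaw":0},{"x":0,"y":0,"z":0.14,"ax":0,"ay":0,"az":0,"jaw":0},{"x":0,"y":0,"z":0.1,"ax":0,"ay":0,"az":0,"jaw":0},{"x":-0.1,"y":-0.1,"z":0,"ax":0,"ay":0,"az":0,"jaw":0}]'
python3 -m crank '[{"x":-0.05,"y":-0.14,"z":0,"ax":0,"ay":0,"az":0,"jaw":0},{"x":0,"y":-0.14,"z":0,"ax":0,"ay":0,"az":0,"jaw":0},{"x":0,"y":-0.14,"z":0,"ax":0,"ay":0,"az":0,"jaw":0},{"x":0,"y":0,"z":0,"ax":0,"ay":0,"az":0,"jaw":0},{"x":0,"y":0,"z":0,"ax":0,"ay":0,"az":0,"jaw":0}]'
python3 - <<'E'
from h import *
for c in("side","top"):cv2.imwrite(f"pics/{c}6.png",env.grab_frame(c)[:,:,::-1])
a=cv2.imread("pics/side6.png")[120:360,200:400];b=cv2.imread("pics/top6.png")[120:360,170:410]
cv2.imwrite("pics/fin.png",cv2.resize(np.hstack([a,b]),(800,436),interpolation=2))
E
```

```text
t: 15.47
position: [0.3806, 0.2587, 0.0743]
tool_rot: [0.76, 0.65, 0.0, 0.0]
ft_force: [-0.8, -1.0, -0.6]
finger_gap: 0.0694
finger_force: 0.0
t: 15.88
position: [0.379, 0.2576, 0.1128]
tool_rot: [0.76, 0.65, -0.002, -0.0]
ft_force: [-0.5, 0.9, -0.0]
finger_gap: 0.0858
finger_force: 0.0
t: 16.3
position: [0.3615, 0.2381, 0.2502]
tool_rot: [0.76, 0.65, 0.007, 0.001]
ft_force: [1.5, 0.1, 1.2]
finger_gap: 0.0857
finger_force: 0.0
t: 16.72
position: [0.343, 0.1274, 0.2445]
tool_rot: [0.761, 0.649, 0.0, 0.0]
ft_force: [0.8, 1.5, 0.2]
finger_gap: 0.0854
finger_force: 0.0
```

View pics/fin.png

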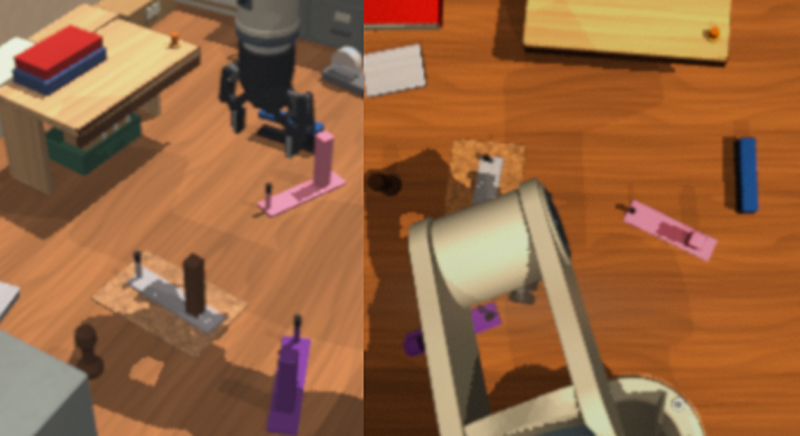

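The hook stands upright on the mat (left crop, (185,290)), the pin is up (174,40), and the bystanders and look-alikes are where they were. Handing in.

```bash
python3 -c "
from station import env
print(env.job_done())"
```

```text
the job is handed in; nothing more can be done
None
```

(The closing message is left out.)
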